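# Seat the loose emblem of a chrome wheel cap

## Robot

A 6-joint arm with a two-finger parallel gripper is mounted at the origin on the work surface. World frame = base frame: x ahead of the robot, y to its left, z up, the work surface at z = 0. Lengths are in m, angles in rad, forces in N, time in s.
With the tool pointing down it reaches from about 0.375 to 0.9 m from the base axis. Payload 3.1 kg.
Tool frame: the origin (TCP) lies midway between the tips of the shut fingers; the grasp point (between the pads) lies 19 mm behind it; z points along the fingers, y is the line along which they close (so a half turn about z gives the same grasp; the last joint's range is limited). The gripper opens to 87 mm and grips with 3 to 60 N. Pads are 19 mm wide; open, the fingers measure 117 mm over their backs; the gripper's body (75 mm by 190 mm) begins 51 mm behind the grasp point.
Start: joints at [1.069, 0.527, 1.433, -0, 1.181, -0.178], TCP at [0.199, 0.593, 0.223] pointing down, gripper open.
Joint ranges: [-3.08, 3.08], [-0.75, 2.2], [0.22, 2.44], [-1.43, 4.57], [0, 2.65], [-2.85, 2.85]. Speed limits (rad/s): [2.79, 2.79, 3.14, 3.14, 3.14, 3.14].

## Interface

Orientations are given as a unit quaternion [x, y, z, w].
In Python, from rig import get_obs, cams, job gives the robot as it stands.
- The arm moves only by the tool servo_tool, never from a script. Its argument "moves" is text: rows parted by semicolons, each of 5 numbers parted by spaces: the shift along the tool's x, y, z in m, then the turn about the tool's z in degrees, then the finger opening in m, from 0 to 0.087. In form: dx dy dz spin claw; .... A call has 1 to 10 rows; each row is the pose to reach, as a shift and turn from the pose commanded when the call began, along the tool's axes at that moment; what a row does not reach only later rows make up. A row lasts 1/12 s, in which the tool goes at most 41.7 mm and 7.16 degrees, less where a joint would pass 70% of its speed; a pose out of reach is approached as far as the arm can. A call with a gripper value outside its range is refused whole. The fingers move at their own pace and stop on an object; "grip_force" is the grip in N (left out, the last holds). Time passes only in rows, so rows that repeat a pose let the fingers close. It gives the time, the measured TCP pose, the force, the opening and the grip force at its end, in the units of the state.
- get_obs(): the state, without advancing time (a new reading comes with each control period).
- cams.camera(name): name is "side" or "top" or "wrist"; returns the picture (384x512x3 uint8, blue, green, red); there is no depth.
- cams.camera_model(name): a dict with "fx", "fy", "cx", "cy" (pixels), "R" (3x3) and "t" (3): a world point X has camera coordinates R X + t. Camera axes: x right, y down, z forward; pixel columns grow to the right and rows downward; lengths in m; the calibration is good to about 2 mm. The wrist camera is an equidistant fisheye: a pixel r from the principal point sees the ray r / f radians off the axis. A picture is of the moment at which its call begins: read the wrist's pose just before it. camera_model takes no time and is no camera call; for the wrist camera it gives the pose at the moment of the call.
- job.hand_in(): hands the job in; it is judged then, once.
The state is a dict: "time": time; "q": joint angles; "joint_velocities": joint speeds; "joint_torque": joint torques, N m; "position": TCP position; "tool_rot": TCP orientation; "ft_force": force on the tool from outside, world axes, zero at the start; "moment": the same for the moment, N m; "grip_width": finger opening in m; "grip_force": force on a finger pad.
Only numpy, scipy, OpenCV 4.12 (cv2) and the standard library are available. Lean on these libraries where they do the work, as an engineer would, in place of code of your own. Each camera call takes 0.05 s, during which the arm holds its last target. There are 200 camera calls.

## Task

Three chrome wheel-centre caps lie face up on the stall, and the round blue emblem of one of them is standing proud of its cap. With your fingertips press the blue emblem gently straight down until it sits flush in the cap, without lifting or shifting that cap, then take your hand away. Leave the caps with the red and the black emblem untouched and everything else on the table where it is.

Things in the scene. Friction and masses are not known exactly. Their poses are not given: they have to be found in the camera images.
- emblem_face (a point): Centre of the upper face of the blue emblem (the place to press), z up: a flat disc 54 mm across, blue with two white chevrons and a bright rim, on a white plastic shank 53 mm across that shows while it stands proud. It slides straight down in its cap. When it is home this point lies 52.5 mm above the cap's underside, 0.5 mm above the crown round it.
- emblem_blue (a joint): How far the blue emblem stands up from its seated place, in m: 0 is home on its seat, 0.012 the most. It starts between 0.006 and 0.010. It is a friction fit: it moves under about 6 N, stays where it is left, and at 0 meets a firm foam seat that gives about 1.5 mm under 15 N.
- cap_blue: Bright chrome wheel-centre cap, 164 mm across its foot, 52 mm high, lying face up; a 164 mm foot, steep sides, a shoulder at 34 mm with five dummy nut heads, and in the middle a raised flat crown 76 mm across. Origin: centre of its underside on the table, z up. The cap with the blue emblem; about 0.3 to 0.6 kg, loose on the table.
- cap_red: Bright chrome wheel-centre cap, 164 mm across its foot, 52 mm high, lying face up; a 164 mm foot, steep sides, a shoulder at 34 mm with five dummy nut heads, and in the middle a raised flat crown 76 mm across. Origin: centre of its underside on the table, z up. The cap with the red emblem (one pale diamond), already seated. To be left untouched.
- cap_black: Bright chrome wheel-centre cap, 164 mm across its foot, 52 mm high, lying face up; a 164 mm foot, steep sides, a shoulder at 34 mm with five dummy nut heads, and in the middle a raised flat crown 76 mm across. Origin: centre of its underside on the table, z up. The cap with the black emblem (three pale stripes), already seated. To be left untouched.
- lug_nut_near: Chrome wheel nut standing upright, 29 mm across, 42 mm high, nearer the robot than the caps. Origin: centre of its foot. To be left alone.
- lug_nut_far: The same kind of nut, beyond the caps. Origin: centre of its foot. To be left alone.
- hitch_ball: Grey metal tow ball on a round collar, 50 mm across, 63 mm high, beyond the caps. Origin: centre of its foot. To be left alone.
- clip_jar: Glass jar with a yellow lid, 60 mm across, 75 mm high, beyond the caps. Origin: centre of its foot. To be left alone.
- screwdriver: Screwdriver with an amber handle, 200 mm long, lying to the left of the caps. Origin: underside, about the middle of its length; it lies along its x axis. To be left alone.
- wrench: Flat bright metal spanner, 200 mm long, lying to the right of the caps. Origin: underside, about the middle of its length; it lies along its x axis. To be left alone.
There are look-alikes about, which are no part of the job. What is shaped like the cap_blue but green, purple or turquoise is not meant.

How it is judged:
By the outcome, as a careful person would: the job done as asked, in the order asked, and still so for the second after the job is handed in, with the robot touching nothing.
It also fails if it takes over 32 s, if anything falls off the work surface, if the arm or the gripper's body presses on something with over 40 N, if the wrist force passes 120 N, or if a joint passes its speed limit or range.

## Working session

There is one attempt and no reset: what is moved stays moved. The work goes in short steps, Python scripts to look and compute and a tool call to move; the robot and the scene stay as the last step left them, time stands still between calls to the robot, and variables do not carry over. Pictures are saved under pics/ and viewed, at most 10 in all, crops included, and the job is handed in when it is done.

Besides the shell and the picture viewer there is one more tool, called after "Call:" as name(argument=value, ...) on one line, values as JSON. servo_tool: Moves the arm, as the interface text tells. Its arguments: {"type":"object","properties":{"moves":{"type":"string"},"grip_force":{"type":"number"}},"required":["moves"]}

```bash
mkdir -p pics
python3 - <<'E'
from rig import get_obs,cams
import cv2,numpy as np
o=get_obs();print(o['time'],o['position'],o['tool_rot'],o['ft_force'],o['grip_width'])
t=cams.camera('top');s=cams.camera('side')
cv2.imwrite('pics/top.png',t);cv2.imwrite('pics/side.png',s)
for n in('top','side'):
    m=cams.camera_model(n);print(n,m)
E
```

```text
0.0 [0.1984656  0.59185482 0.22155695] [ 1.61177134e-01  9.86924867e-01 -1.05394319e-03 -3.56656635e-04] [ 0.46349518 -0.39633151  0.6919222 ] 0.08699133131108892
top {'fx': 351.4058807796353, 'fy': 351.4058807796353, 'cx': 254.71760030582473, 'cy': 193.61781950198701, 'R': array([[ 1.44213038e-03, -9.99913105e-01, -1.31035556e-02],
       [-9.90015261e-01,  4.19377256e-04, -1.40959595e-01],
       [ 1.40952842e-01,  1.31760021e-02, -9.89928628e-01]]), 't': array([0.01274669, 0.49548902, 1.02689846])}
side {'fx': 405.78446285948587, 'fy': 405.78446285948587, 'cx': 252.25221903148267, 'cy': 191.08525681947677, 'R': array([[ 0.86542657, -0.50075799,  0.01668189],
       [-0.26699509, -0.48909188, -0.83036302],
       [ 0.4239699 ,  0.71416424, -0.55697304]]), 't': array([-0.45192865,  0.19241131,  1.0948603 ])}
```

View pics/top.png

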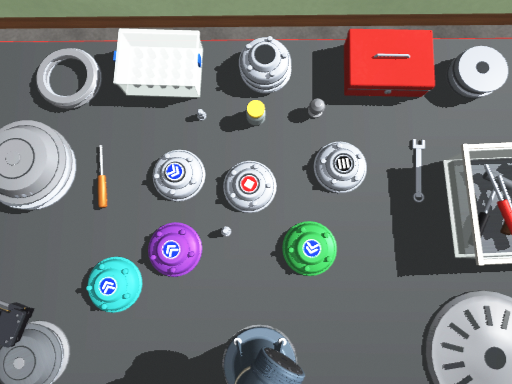

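View pics/side.png

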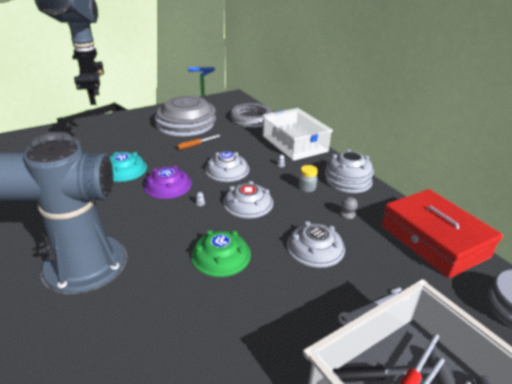

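In the top view four caps carry a blue emblem: chrome (175,172), purple (172,249), turquoise (108,286) and green (312,247). Only the chrome one fits the description, and it appears at (228,156) in the side view. I'll measure it and enlarge it to confirm.

```bash
cat > h.py <<'E'
import cv2,numpy as np
from rig import get_obs,cams
def ray(n,p):
    m=cams.camera_model(n);R,t=m['R'],m['t']
    d=R.T@np.array([(p[0]-m['cx'])/m['fx'],(p[1]-m['cy'])/m['fy'],1]);return -R.T@t,d/np.linalg.norm(d)
def blue(img,x0,x1,y0,y1):
    h=cv2.cvtColor(img,cv2.COLOR_BGR2HSV);k=cv2.inRange(h,(105,110,60),(130,255,255))
    M=np.zeros_like(k);M[y0:y1,x0:x1]=k[y0:y1,x0:x1]
    pts=cv2.findNonZero(M);hull=cv2.convexHull(pts);return cv2.fitEllipse(hull),len(pts)
E
python3 - <<'E'
from h import *
t=cv2.imread('pics/top.png');s=cv2.imread('pics/side.png')
e,n=blue(t,155,196,155,195);f,k=blue(s,210,246,146,170);print(e,n,f,k)
A,a=ray('top',e[0]);B,b=ray('side',f[0])
l=np.linalg.lstsq(np.c_[a,-b],B-A,rcond=None)[0];P,Q=A+l[0]*a,B+l[1]*b;print(P,Q)
for z in(.0585,.0605,.0625):print(z,(A+a*(z-A[2])/a[2])[:2])
c=np.hstack([cv2.resize(t[135:210,135:215],(427,400),interpolation=2),cv2.resize(s[135:195,195:260],(370,400),interpolation=2)])
cv2.imwrite('pics/crop.png',c)
from scipy.spatial.transform import Rotation as Ro
o=get_obs();R=Ro.from_quat(o['tool_rot']).as_matrix();print(R.round(3))
print('tool delta',R.T@(np.r_[P[:2],.14]-o['position']))
E
```

```text
((173.83213806152344, 170.92813110351562), (14.491608619689941, 14.940390586853027), 106.52174377441406) 108 ((226.2508544921875, 154.24896240234375), (6.399313926696777, 11.25716781616211), 84.49408721923828) 22
[0.55964238 0.25339776 0.06420825] [0.55849977 0.25389496 0.06409295]
0.0585 [0.56083647 0.25481813]
0.0605 [0.5604181  0.25432047]
0.0625 [0.55999973 0.25382282]
[[-0.948  0.318 -0.001]
 [ 0.318  0.948 -0.002]
 [ 0.    -0.002 -1.   ]]
tool delta [-0.45010866 -0.20590082  0.08190018]
```

View pics/crop.png

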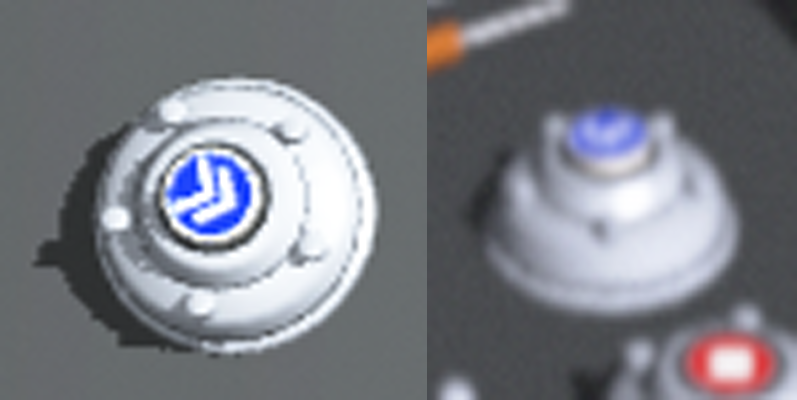

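The crop shows the chrome cap. Its blue double-chevron disc has a white shank showing below the rim, so it stands proud, and the face is at about (0.560, 0.254, 0.062–0.064). Next I go over it with the fingers shut.

Call:
servo_tool(moves="-0.038 -0.017 0 0 0; -0.076 -0.035 0 0 0; -0.114 -0.052 0 0 0; -0.15 -0.07 0 0 0; -0.19 -0.087 0 0 0; -0.228 -0.104 0 0 0; -0.266 -0.122 0 0 0; -0.3 -0.139 0 0 0; -0.34 -0.156 0 0 0; -0.37 -0.17 0 0 0", grip_force=10)

```text
time: 0.93
position: [0.4973, 0.3114, 0.2222]
tool_rot: [0.162, 0.987, -0.0, 0.0]
ft_force: [0.9, 0.8, -0.5]
grip_width: 0.0279
grip_force: 0.0
```

Call:
servo_tool(moves="-0.03 -0.014 0.01 0 0; -0.06 -0.027 0.02 0 0; -0.08 -0.036 0.04 0 0; -0.08 -0.036 0.07 0 0; -0.08 -0.036 0.07 0 0; -0.08 -0.036 0.07 0 0")

```text
time: 1.43
position: [0.558, 0.2534, 0.1507]
tool_rot: [0.162, 0.987, -0.001, -0.003]
ft_force: [-0.1, 0.8, 0.5]
grip_width: 0.0009
grip_force: 0.0
```

Run:
```python
from h import *
o=get_obs();m=cams.camera_model('wrist');w=cams.camera('wrist');cv2.imwrite('pics/w1.png',w)
np.savez('w1.npz',**m);print(m,o['position'],o['tool_rot'],o['ft_force'])
```

```text
{'fx': 297.3186396354542, 'fy': 297.3186396354542, 'cx': 254.8475584559423, 'cy': 197.62002168482252, 'R': array([[ 0.31981912,  0.94747259, -0.00337927],
       [ 0.91997406, -0.30967992,  0.24030415],
       [ 0.2266351 , -0.0799627 , -0.97069176]]), 't': array([-0.41753753, -0.44653218,  0.21452393])} [0.55801635 0.2534143  0.15066054] [ 0.16152629  0.98686377 -0.00107741 -0.00282911] [-0.14692813  0.81870017  0.45108854]
```

View pics/w1.png

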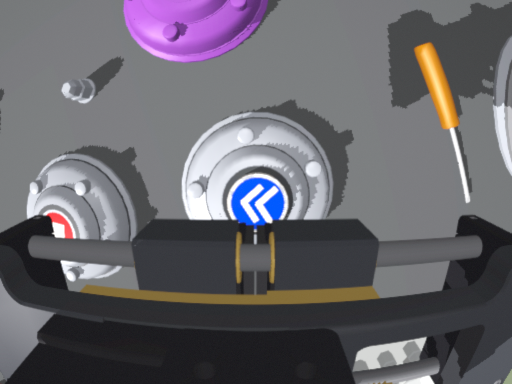

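The wrist view shows the blue disc at about (257,202), its lower edge hidden by the gripper, with a bright rim around it. I'll fit a circle to the visible edge, cast onto the plane.

Run:
```python
from h import *
from scipy.optimize import least_squares
from scipy.spatial.transform import Rotation as Ro
m=np.load('w1.npz');w=cv2.imread('pics/w1.png')
h=cv2.cvtColor(w,cv2.COLOR_BGR2HSV);k=cv2.inRange(h,(105,110,60),(130,255,255));M=k*0;M[165:219,220:295]=k[165:219,220:295]
p=cv2.convexHull(cv2.findNonZero(M)).reshape(-1,2).astype(float);p=p[p[:,1]<214];print(p[:,0].min(),p[:,0].max(),p[:,1].min(),len(p))
d=p-[m['cx'],m['cy']];r=np.hypot(*d.T);th=r/m['fx']
D=np.c_[d/r[:,None]*np.sin(th)[:,None],np.cos(th)]@m['R'];C=-m['R'].T@m['t']
o=get_obs();R=Ro.from_quat(o['tool_rot']).as_matrix()
for z in(.060,.063):
    X=C+D*((z-C[2])/D[:,2])[:,None]
    s=least_squares(lambda v:np.hypot(X[:,0]-v[0],X[:,1]-v[1])-v[2],[.56,.254,.025]);print(z,s.x,abs(s.fun).max(),R.T@(np.r_[s.x[:2],z]-o['position']))
```

```text
231.0 283.0 178.0 18
0.06 [0.56068398 0.25396734 0.02336023] 0.0002648575860319802 [-0.00177772  0.00035858  0.09229548]
0.063 [0.55991703 0.25420946 0.02308446] 0.0002617318780195922 [-0.00096786  0.00034142  0.08929704]
```

Both views agree on (0.560, 0.254). I'll descend to just above the emblem, then press in small steps.

Call:
servo_tool(moves="-0.0015 0 0.025 0 0; -0.0015 0 0.05 0 0; -0.0015 0 0.07 0 0; -0.0015 0 0.08 0 0; -0.0015 0 0.08 0 0; -0.0015 0 0.08 0 0")

```text
time: 1.98
position: [0.5617, 0.2544, 0.0737]
tool_rot: [0.161, 0.987, 0.0, 0.001]
ft_force: [-0.2, -0.1, -0.0]
grip_width: 0.0001
grip_force: 0.0
```

Call:
servo_tool(moves="0 0 0.002 0 0; 0 0 0.004 0 0; 0 0 0.006 0 0; 0 0 0.008 0 0; 0 0 0.01 0 0; 0 0 0.01 0 0; 0 0 0.01 0 0")

```text
time: 2.57
position: [0.5612, 0.2535, 0.0624]
tool_rot: [0.161, 0.987, -0.0, -0.0]
ft_force: [-0.6, -0.4, -0.4]
grip_width: 0.0004
grip_force: 0.0
```

Call:
servo_tool(moves="0 0 0.001 0 0; 0 0 0.002 0 0; 0 0 0.003 0 0; 0 0 0.003 0 0; 0 0 0.003 0 0")

```text
time: 2.98
position: [0.5615, 0.2535, 0.0602]
tool_rot: [0.161, 0.987, 0.0, 0.0]
ft_force: [-0.5, -0.4, 5.1]
grip_width: 0.0004
grip_force: 2.6
```

Call:
servo_tool(moves="0 0 0.001 0 0; 0 0 0.002 0 0; 0 0 0.003 0 0; 0 0 0.003 0 0; 0 0 0.003 0 0")

```text
time: 3.4
position: [0.5615, 0.2536, 0.0571]
tool_rot: [0.161, 0.987, 0.0, 0.0]
ft_force: [-1.0, 0.2, 4.6]
grip_width: 0.0002
grip_force: 2.7
```

Contact is made at about 5 N and the emblem is sliding. I'll carry on to the seat.

Call:
servo_tool(moves="0 0 0.001 0 0; 0 0 0.002 0 0; 0 0 0.003 0 0; 0 0 0.003 0 0; 0 0 0.003 0 0")

```text
time: 3.82
position: [0.5615, 0.2536, 0.0539]
tool_rot: [0.161, 0.987, 0.0, 0.0]
ft_force: [-1.9, -0.8, 4.5]
grip_width: 0.0004
grip_force: 2.6
```

Call:
servo_tool(moves="0 0 0.0005 0 0; 0 0 0.001 0 0; 0 0 0.0015 0 0; 0 0 0.0015 0 0; 0 0 0.0015 0 0")

```text
time: 4.23
position: [0.5615, 0.2536, 0.0529]
tool_rot: [0.161, 0.987, 0.0, 0.0]
ft_force: [-1.4, -0.8, 8.1]
grip_width: 0.0005
grip_force: 3.9
```

Call:
servo_tool(moves="0 0 0.0005 0 0; 0 0 0.001 0 0; 0 0 0.001 0 0; 0 0 0.001 0 0")

```text
time: 4.57
position: [0.5615, 0.2536, 0.0528]
tool_rot: [0.161, 0.987, 0.0, 0.0]
ft_force: [-3.1, -2.1, 12.9]
grip_width: 0.0005
grip_force: 6.5
```

The force rise to 13 N at z≈0.0528 means the seat is reached. I'll lift straight off and check.

Call:
servo_tool(moves="0 0 -0.003 0 0; 0 0 -0.008 0 0; 0 0 -0.02 0 0; 0 0 -0.05 0 0; 0 0 -0.09 0 0; 0 0 -0.1 0 0; 0 0 -0.1 0 0; 0 0 -0.1 0 0")

```text
time: 5.23
position: [0.5614, 0.2536, 0.1517]
tool_rot: [0.161, 0.987, 0.0, 0.001]
ft_force: [0.3, -0.0, -0.1]
grip_width: 0.0003
grip_force: 0.0
```

Call:
servo_tool(moves="0.03 0.02 -0.02 0 0; 0.06 0.03 -0.04 0 0; 0.09 0.045 -0.06 0 0; 0.12 0.06 -0.06 0 0; 0.15 0.075 -0.06 0 0; 0.18 0.09 -0.06 0 0; 0.21 0.1 -0.06 0 0; 0.24 0.11 -0.06 0 0; 0.24 0.11 -0.06 0 0; 0.24 0.11 -0.06 0 0")

```text
time: 6.07
position: [0.3663, 0.4342, 0.2089]
tool_rot: [0.159, 0.987, -0.002, -0.001]
ft_force: [0.6, -0.1, 0.3]
grip_width: 0.0003
grip_force: 0.0
```

Run:
```python
from h import *
o=get_obs();print(o['time'],o['position'],o['ft_force'])
t0=cv2.imread('pics/top.png');s0=cv2.imread('pics/side.png')
t=cams.camera('top');s=cams.camera('side');cv2.imwrite('pics/top2.png',t);cv2.imwrite('pics/side2.png',s)
for a in(t0,t):print(blue(a,155,196,155,195))
ds=[]
for a in(s0,s):print(blue(a,210,246,146,170))
print([cv2.phaseCorrelate(np.float32(cv2.cvtColor(a[188:202,150:210],6)),np.float32(cv2.cvtColor(b[188:202,150:210],6))) for a,b in((t0,t),)])
c=[cv2.resize(x[135:195,195:260],(390,290),interpolation=2) for x in(s0,s)]+[cv2.resize(x[135:210,135:230],(390,290),interpolation=2) for x in(t0,t)]
cv2.imwrite('pics/cmp.png',np.vstack([np.hstack(c[:2]),np.hstack(c[2:])]))
```

```text
6.0667 [0.36627994 0.43416791 0.20890795] [ 0.62157353 -0.13497031  0.29580431]
(((173.83213806152344, 170.92813110351562), (14.491608619689941, 14.940390586853027), 106.52174377441406), 108)
(((174.58897399902344, 171.4793701171875), (14.658660888671875, 14.956668853759766), 38.42923355102539), 106)
(((226.2508544921875, 154.24896240234375), (6.399313926696777, 11.25716781616211), 84.49408721923828), 22)
(((226.27735900878906, 157.22093200683594), (6.634468078613281, 11.214075088500977), 90.6893310546875), 31)
[((0.008495082869735882, 0.4748852903558296), 1.003517273399565)]
```

View pics/cmp.png

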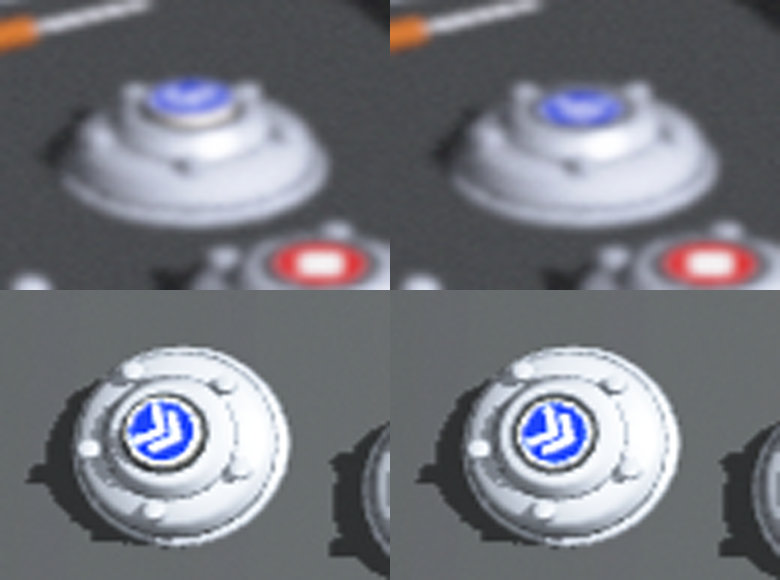

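The emblem is flush in both views, with no white shank showing. The cap outline hasn't moved, and the force showed the seat being met.

```bash
python3 -c "
from rig import job
print(job.hand_in())"
```

```text
the job is handed in; nothing more can be done
None
```

I pressed the blue emblem down to its seat (force rose to about 13 N) and it looks flush in both views; its cap shows no visible shift, the hand is clear, and the job is handed in, though no verdict came back.

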